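# Stack and latch the upper tier of a spool rack

### The arm

A 6-joint arm with a two-finger parallel gripper is mounted at the origin on a cart in front of the work surface, level with it; the furniture and walls round the work are solid. World frame = base frame: x ahead of the robot, y to its left, z up, the work surface at z = 0. Lengths are in m, angles in rad, forces in N, time in s.
With the tool pointing down it reaches from about 0.275 to 0.825 m from the base axis. Payload 5.2 kg.
Tool frame: the origin (TCP) lies midway between the tips of the shut fingers; the grasp point (between the pads) lies 19 mm behind it; z points along the fingers, y is the direction in which the jaws open and shut (so a half turn about z gives the same grasp; the last joint's range is limited). The gripper opens to 93 mm and grips with 3 to 60 N. Pads are 15 mm wide; open, the fingers measure 128 mm over their backs; the gripper's body (75 mm by 188 mm) begins 65 mm behind the grasp point.
Start: joints at [1.083, 0.259, 1.535, -0, 1.348, -0.203], TCP at [0.155, 0.528, 0.219] pointing down, gripper open.
Joint ranges: [-3.14, 3.14], [-0.91, 2.08], [0.19, 2.58], [-1.22, 4.36], [0.22, 2.71], [-3.12, 3.12]. Speed limits (rad/s): [2.57, 2.57, 3.14, 3.14, 3.14, 3.14].

### API

Orientations are given as a unit quaternion [w, x, y, z].
In Python, from workcell import env gives the robot as it stands. The module is installed in compiled form; this text tells all that it offers. Calls block until the motion is done:
- env.movep(position, orientation): joint-space move of the TCP to a pose.
- env.servo_line(position, attitude=None, speed=0.15, until_force=None): straight line of the TCP; attitude=None keeps the orientation; speed is the mean speed in m/s. With until_force (N) it stops when the force on the tool has changed by that much, and returns True; else False.
- env.goto_joints(angles): joint-space move.
- env.gripper_open() and env.clamp(effort=None): open the fingers fully, or close them until they stop; effort is the grip in N (None keeps the last).
- env.pause(seconds).
- env.solve_ik(position, orientation): joint angles nearest the present ones, or None.
- env.observe(): the state.
- env.grab_frame(name): name is "scene" or "top" or "wrist"; returns (picture, depth): 420x560x3 uint8, red, green, blue; 420x560 float32, m along the optical axis (not along the pixel's ray), 0 where there is no reading.
- env.camera_model(name): a dict with "camera_matrix" (3x3 intrinsics, pixels), "R" (3x3) and "t" (3): a world point X has camera coordinates R X + t. Camera axes: x right, y down, z forward; pixel columns grow to the right and rows downward; lengths in m; the calibration is good to about 2 mm. The wrist camera is an equidistant fisheye: a pixel r from the principal point sees the ray r / f radians off the axis. A picture is of the moment at which its call begins: read the wrist's pose just before it. camera_model takes no time and is no camera call; for the wrist camera it gives the pose at the moment of the call.
A pose or a line that the arm cannot do raises env.IKError and nothing moves.
- env.hand_in(): hands the job in, once; it reports no verdict.
Trained networks look in the newest picture that a camera, given by its name, has taken for a name from the list of things; names that differ only in an ending like _2 or _b are one class to them, and where a whole thing is asked for, a point or a joint stands for the part that bears it (a point fixed in the world has none). Each returns a list of dicts, best first, with "conf" (0 to 1); they miss things now and then, are a little off and sometimes report something else, mostly with a low value. They report only what shows in the picture. A call takes as long as a camera call. They do not tell look-alikes from the thing itself.
- env.cut_out(camera, target): "mask" (420x560 bool, what is visible of it) and "location" ([row, column] in pixels, amid what is visible of it).
The state is a dict: "time": time; "joints": joint angles; "dq": joint speeds; "tau": joint torques, N m; "tcp_pos": TCP position; "orientation": TCP orientation; "wrist_force": force on the tool from outside, world axes, zero at the start; "torque": the same for the moment, N m; "grip_width": opening from 0.0 (shut) to 1.0 (fully open).
Only numpy, scipy, OpenCV 4.12 (cv2) and the standard library are available. Lean on these libraries where they do the work, as an engineer would, in place of code of your own. Each camera call takes 0.05 s, during which the arm holds its last target.

### The job

Stack the loose blue rack tier on the grey lower tier: lower it, without dropping it, until all four feet are fully home in the corner cups. Then turn the red knob clockwise until the yellow latch over the blue tier meets its stop and the knob's clutch has slipped some 15 to 30 degrees, and let go. Leave the spools standing in the lower tier and everything else where it is.

Things in the scene. Friction and masses are not known exactly. Their poses are not given: they have to be found in the camera images.
- lower_frame: Grey lower tier, fixed to the worktop, floor plate 110 (x) x 140 (y) x 8 mm. Origin: centre of its underside; z up. At x +-40, y +-55 mm four dark posts end in cups: 28 mm square blocks, top at z 50 mm, square hole 14 mm wide, 15 mm deep (floor z 35 mm), mouth chamfered 4 mm. In front, at x -90 mm, y 0, stands a steel tower 18 mm thick (foot 26 mm) with the yellow latch and the red knob on top.
- seat (a point): Point fixed to lower_frame at (0, 0, 35 mm), midway between the four cups at the level of their floors: upper_frame's origin comes here when it is fully home; either way round (half a turn) is right.
- upper_frame: Loose blue tier, about 0.35 kg; same after half a turn. Origin: midway between the foot tips; z up. Feet: posts 11 mm thick, tapered tips, at x +-40, y +-55 mm, 40 mm below the deck. Deck 100 (x) x 130 (y) mm, z 40 to 48 mm. Black handle bar along x, 68 mm long, 14 mm thick in y, z 76 to 90 mm, on uprights at x +-29 mm. Stacked, deck is 75 to 83 and bar 111 to 125 mm above the worktop.
- handle (a point): Middle of the black handle bar, on upper_frame at (0, 0, 83 mm): grip here from above, fingers closing along upper_frame's y.
- knob_grip (a point): Point on the vertical axis of the red clutch knob, at (-90, 0, 114 mm) of lower_frame. The knob is round, ribbed, 27 mm across, 94 to 126 mm above the worktop. Grip it at about this height from above, in any direction; the latch tongue below ends at 90 mm, its hub (20 mm across) at 93 mm, so keep the fingertips above 92 mm.
- latch (a joint): Angle of the yellow tongue (rad), tip 50 mm from the knob axis, 14 mm wide, 85 to 90 mm above the worktop. 1.2 = at its stop, pointing along lower_frame's +x over the rim of a stacked tier; smaller is anticlockwise, towards +y. Starts at 0 to 0.25, clear of the tier. Grows as the knob is turned clockwise seen from above; stays where left (friction 0.02 N m).
- knob (a joint): Slip of the red knob on the latch spindle (rad), clockwise from above positive, 0 at the start. It stays near 0 while the knob carries the latch; once the latch is at its stop the clutch slips at 0.12 N m and this value grows with the knob: that shows the set torque is reached.
- spool_red: Red thread spool with white flanges, 46 mm across, 42 mm high, standing in the lower tier at y = +23 mm. Origin: centre of its underside.
- spool_white: White thread spool with orange flanges, 40 mm across, 50 mm high, standing in the lower tier at y = -23 mm. Origin: centre of its underside.
- tape_roll: Bystander: roll of tape lying on the worktop, 67 mm across, 19 mm high. Origin: centre of its underside.
- desk_stapler: Bystander: blue and black stapler, 34 x 112 x 34 mm, on the worktop at the left. Origin: centre of its underside.
Mind the look-alikes: they are no part of the job. There is more than one size of the spool_white; the job needs the smaller.

How it is judged:
By the outcome, as a careful person would: the job done as asked, in the order asked, and still so for the second after the job is handed in, with the robot touching nothing.
It also fails if it takes over 48 s, if anything falls off the work surface, if the arm or the gripper's body presses on something with over 40 N, if the wrist force passes 120 N, or if a joint passes its speed limit or range.

## Working session

There is one attempt and no reset: what is moved stays moved. The work goes in short steps, each a Python script; the robot and the scene stay as the last script left them, time stands still between calls to the robot, and variables do not carry over. Pictures are saved under pics/ and viewed, and the job is handed in when it is done.

```bash
mkdir -p pics
cat > h.py <<'E'
import numpy as np, cv2
from workcell import env
def save(n,a): cv2.imwrite('pics/'+n+'.png', cv2.cvtColor(a,cv2.COLOR_RGB2BGR))
def world(cam,rc,d,m=None):
    m=m or env.camera_model(cam); K=np.array(m['camera_matrix']);r=np.asarray(rc,float)
    d=np.asarray(d,float)
    x=(r[...,1]-K[0,2])/K[0,0]*d; y=(r[...,0]-K[1,2])/K[1,1]*d
    return (np.stack([x,y,d],-1)-np.array(m['t']))@np.array(m['R'])
def cloud(cam,dep,mask=None):
    ok=dep>0
    if mask is not None: ok&=mask
    rc=np.argwhere(ok); return rc,world(cam,rc,dep[ok])
def px(cam,X):
    m=env.camera_model(cam);K=np.array(m['camera_matrix']);c=np.array(m['R'])@np.asarray(X)+m['t'];u=K@c;return u[1]/u[2],u[0]/u[2]
E
python3 - <<'E'
from h import *
for c in ['scene','top','wrist']:
    p,d=env.grab_frame(c); save(c+'0',p); np.save(c+'0.npy',d)
    if c!='wrist':
        for t in ['lower_frame','upper_frame','knob_grip','handle','spool_red','spool_white','latch','tape_roll','desk_stapler']:
            for r in env.cut_out(c,t):
                if r['conf']<.2: continue
                rc,w=cloud(c,d,r['mask'])
                print(c,t,round(r['conf'],2),np.round(r['location']),r['mask'].sum(),np.round(np.median(w,0),3) if len(w) else None, np.round(np.percentile(w,98,axis=0),3) if len(w) else None)
print(env.observe()); print(env.camera_model('top'))
E
```

```text
scene lower_frame 0.77 [271. 332.] 2033 [ 0.483 -0.275  0.025] [ 0.582 -0.194  0.127]
scene upper_frame 0.65 [218. 214.] 1330 [0.44  0.075 0.048] [0.501 0.146 0.091]
scene knob_grip 0.77 [267. 338.] 2185 [ 0.486 -0.274  0.022] [ 0.584 -0.191  0.127]
scene handle 0.56 [219. 216.] 1375 [0.443 0.075 0.048] [0.512 0.147 0.091]
scene spool_red 0.68 [254. 338.] 256 [ 0.525 -0.242  0.05 ] [ 0.548 -0.218  0.054]
scene spool_white 0.94 [239. 289.] 592 [ 0.492 -0.129  0.055] [ 0.526 -0.099  0.07 ]
scene spool_white 0.66 [259. 356.] 309 [ 0.522 -0.285  0.057] [ 0.55  -0.266  0.061]
scene latch 0.71 [263. 331.] 257 [ 0.436 -0.266  0.115] [ 0.459 -0.224  0.129]
scene latch 0.34 [264. 329.] 158 [ 0.431 -0.27   0.125] [ 0.446 -0.256  0.129]
scene tape_roll 0.88 [326. 398.] 617 [ 0.451 -0.446  0.019] [ 0.486 -0.415  0.022]
scene tape_roll 0.34 [258. 350.] 325 [ 0.522 -0.284  0.057] [ 0.548 -0.265  0.061]
scene desk_stapler 0.82 [194. 167.] 450 [0.445 0.27  0.024] [0.469 0.327 0.035]
top lower_frame 0.63 [213. 328.] 1616 [ 0.51  -0.258  0.011] [ 0.584 -0.188  0.125]
top upper_frame 0.79 [235. 216.] 9
[... 1046 characters left out ...]
1e-02, -2.33105038e-05]), 'tcp_pos': array([0.15451675, 0.52788513, 0.21867821]), 'orientation': array([7.25682373e-06, 1.41924173e-01, 9.89877532e-01, 4.10395474e-05]), 'wrist_force': array([ 0.1023896 , -0.78030983,  0.43632132]), 'torque': array([ 0.00354555, -0.01098643, -0.01704873]), 'grip_width': 1.002656470782839}
{'camera_matrix': array([[513.73972563,   0.        , 275.27677322],
       [  0.        , 513.73972563, 206.89429502],
       [  0.        ,   0.        ,   1.        ]]), 'R': array([[-0.0242603 , -0.99968912,  0.00575313],
       [-0.99193277,  0.02335504, -0.12459505],
       [ 0.12442196, -0.00872943, -0.992191  ]]), 't': array([-0.08547301,  0.53528103,  1.53644023])}
```

Run:
```python
import cv2
a=cv2.imread('pics/scene0.png');b=cv2.imread('pics/top0.png')
cv2.imwrite('pics/v1.png',cv2.resize(a[150:370,130:430],None,fx=2.6,fy=2.6,interpolation=cv2.INTER_CUBIC)[:600])
cv2.imwrite('pics/v2.png',cv2.resize(b[150:290,130:420],None,fx=2.75,fy=2.75,interpolation=cv2.INTER_CUBIC))
```

```text
(no output)
```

View pics/v1.png

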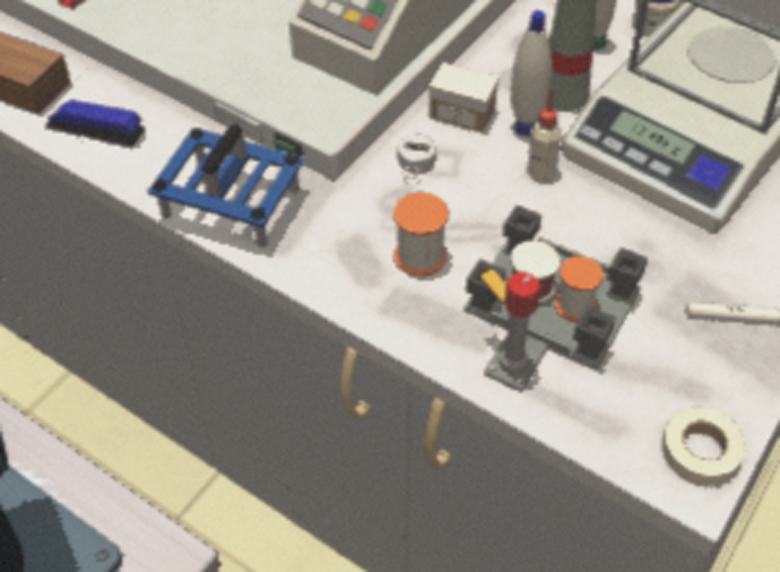

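View pics/v2.png

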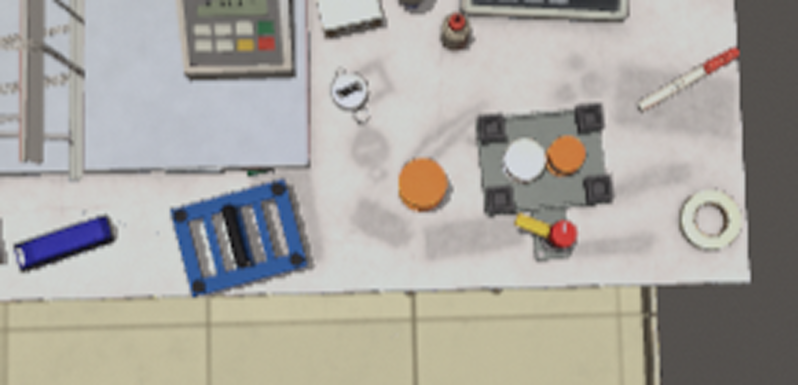

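View pics/top0.png

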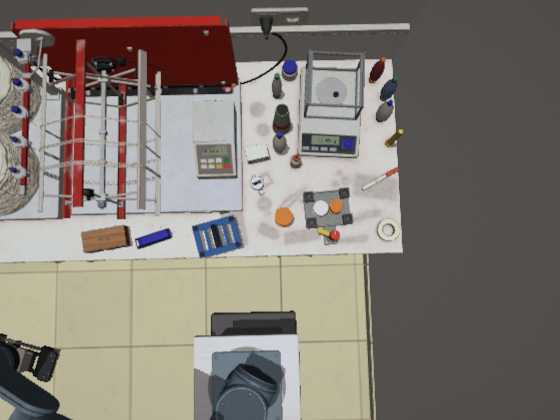

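The wanted parts are the blue tier at top px (235,217), the only one, and the grey tier with the knob at (208,327) and (235,335). The orange spool alone at (216,284) is the larger look-alike; the small one stands in the tier at (206,337). Next I fit the poses from the depth.

```bash
cat > fit.py <<'E'
from h import *
from scipy.optimize import minimize
def rect(P,L,W,th0,c0):
    # maximise fit: points inside rectangle LxW (x,y): soft edge fit via percentiles
    best=None
    for th in th0+np.radians(np.arange(-12,12.1,.25)):
        R=np.array([[np.cos(th),np.sin(th)],[-np.sin(th),np.cos(th)]]); q=P@R.T
        lo=np.percentile(q,1,axis=0);hi=np.percentile(q,99,axis=0); s=hi-lo
        a=s[0]*s[1]
        if best is None or a<best[0]: best=(a,th,R.T@((lo+hi)/2),s)
    return best
E
python3 - <<'E'
from fit import *
for c in ['top','scene']:
    p=cv2.imread('pics/%s0.png'%c)[:,:,::-1].astype(int);d=np.load(c+'0.npy')
    rc,w=cloud(c,d); col=p[rc[:,0],rc[:,1]]
    near=np.linalg.norm(w[:,:2]-[.444,.077],axis=1)<.1
    dk=near&(w[:,2]>.042)&(w[:,2]<.056)
    b=rect(w[dk][:,:2],.1,.13,0.2,None); print(c,'deck',dk.sum(),np.degrees(b[1]),b[2],b[3],np.median(w[dk][:,2]))
    bar=near&(w[:,2]>.085)
    b=rect(w[bar][:,:2],.068,.014,0.2,None); print(c,'bar',bar.sum(),np.degrees(b[1]),b[2],b[3],np.median(w[bar][:,2]))
    near=np.linalg.norm(w[:,:2]-[.525,-.26],axis=1)<.12
    cp=near&(w[:,2]>.044)&(w[:,2]<.058)&(col.max(1)<85)
    P=w[cp]
    b=rect(P[:,:2],.108,.138,0.0,None); print(c,'cups',cp.sum(),np.degrees(b[1]),b[2],b[3],np.median(P[:,2]))
    R=np.array([[np.cos(b[1]),np.sin(b[1])],[-np.sin(b[1]),np.cos(b[1])]]);q=(P[:,:2]-b[2])@R.T
    C=[]
    for sx in (1,-1):
        for sy in (1,-1):
            k=(q[:,0]*sx>0)&(q[:,1]*sy>0); print(sx,sy,k.sum(),np.round(q[k].min(0)*1000),np.round(q[k].max(0)*1000))
    kn=near&(w[:,2]>.118)
    print('knob',kn.sum(),w[kn].mean(0),(w[kn].min(0)+w[kn].max(0))/2,np.ptp(w[kn],axis=0))
    th=b[1];print('pred knob',b[2]-.09*np.array([np.cos(th),np.sin(th)]))
    # obstacles near the path
    for nm,cc in (('upper',[.444,.077]),):
        k=(np.abs(w[:,0]-cc[0])<.2)&(np.abs(w[:,1]-cc[1])<.2)&(w[:,2]>.1); 
        print('tall near upper',k.sum(), np.round(w[k].min(0),2) if k.any() else '', np.round(w[k].max(0),2) if k.any() else '')
E
```

```text
top deck 1021 14.209155902616466 [0.46879567 0.08544276] [0.14038879 0.12876024] 0.04811635927594137
top bar 84 13.209155902616464 [0.44802251 0.08050134] [0.06298017 0.01355843] 0.09020115037834217
top cups 194 5.25 [ 0.50920083 -0.25821748] [0.1404952  0.13355025] 0.0493259943988236
1 1 49 [46. 39.] [71. 67.]
1 -1 47 [ 45. -68.] [ 70. -43.]
-1 1 53 [-76.   5.] [-10.  68.]
-1 -1 45 [-35. -67.] [-10. -42.]
knob 74 [ 0.43914403 -0.26525798  0.12500797] [ 0.43848341 -0.26508514  0.12518053] [0.0264262  0.02571634 0.01406701]
pred knob [ 0.41957839 -0.26645262]
tall near upper 1355 [0.47 0.01 0.1 ] [0.64 0.28 0.38]
scene deck 1221 12.709155902616466 [0.46817592 0.08248384] [0.14221692 0.12936671] 0.048319349209003125
scene bar 105 14.459155902616466 [0.44713816 0.07858526] [0.06720765 0.01344348] 0.08920735899718346
scene cups 165 5.0 [ 0.50443256 -0.26422313] [0.14733553 0.1330414 ] 0.047758189703195876
1 1 38 [50. 43.] [74. 66.]
1 -1 44 [ 49. -67.] [ 73. -40.]
-1 1 34 [-74.   1.] [-6. 68.]
-1 -1 49 [-75. -67.] [-5. -0.]
knob 122 [ 0.43625672 -0.26853493  0.12565973] [ 0.43842218 -0.26785894  0.12402709] [0.02820566 0.02675202 0.01159921]
pred knob [ 0.41477503 -0.27206714]
tall near upper 1448 [0.49 0.01 0.1 ] [0.64 0.28 0.38]
```

```bash
python3 - <<'E'
from fit import *
W=[]
for c in ['top','scene']:
    d=np.load(c+'0.npy');rc,w=cloud(c,d);W.append(w)
w=np.vstack(W)
w=w[(w[:,2]>-.02)]
print('max height (cm) grid 2.5cm; rows x, cols y from +.35 to -.45')
ys=np.arange(.35,-.45,-.04)
print('      ',' '.join('%4d'%round(y*100) for y in ys))
for x in np.arange(.75,.3,-.03):
    r=[]
    for y in ys:
        k=(abs(w[:,0]-x)<.015)&(abs(w[:,1]-y)<.02)
        r.append('%4d'%round(np.percentile(w[k,2],97)*100) if k.sum()>2 else '   .')
    print('%.2f  '%x,' '.join(r))
E
python3 - <<'E'
import cv2
a=cv2.imread('pics/scene0.png')
cv2.imwrite('pics/s0.png',a)
E
```

```text
max height (cm) grid 2.5cm; rows x, cols y from +.35 to -.45
         35   31   27   23   19   15   11    7    3   -1   -5   -9  -13  -17  -21  -25  -29  -33  -37  -41
0.75     42    6    6   35    6   17   18   18   17    6    1    1   11    6    7    7    7    7    7    0
0.72     42   40   38   35    6   17   18   17   17    6    5   14   16    5    6    6    6    6    6    1
0.69     41    6    6   35    6   16   17   17   17    6    5    5    8    9    4    4    5    5    4    1
0.66     42   40   38   36    6   14   15   15   15    6    1    1    1    9    1    1    1    1    1    1
0.63     42    6    6   35    6    9   13   13   13    6    2    1    1    1    1    1    0    1    1    1
0.60     41   40   38   36    6    6    6    6    6    6    2    1    1    1    1    1    5    5    2    2
0.57     42    6    6   35    6    6    6    6    6    6    1    0    1    5    5    2    5    5    1    0
0.54     41   30   33   35    6    6    6    6    6    6    1    1    7    2    5    6    6    1    1    0
0.51     42    5    5   35    5    5    5    5    5    1    0    7    7    1    5    6    6    5    1    1
0.48      5    1    3    4    1    5    9    9    5    1    0    7    7    1    5    2    5    5    1    2
0.45      5    4    4    4    1    5    5    9    5    1    1    1    1    1    9   13   13    1    1    2
0.42      5    3    2    1    1    5    5    9    5    5    1    1    1    1    0   13   13    0    0    2
0.39      0    1    1    1    1    5    5    5    1    0    0    0    0    1    0    0    0    0    0    0
0.36      .    .    .    .    .    .    .    .    .    .    .    .    .    .    .    .    .    .    .    .
0.33      .    .    .    .    .    .    .    .    .    .    .    .    .    .    .    .    .    .    .    .
0.30      .    .    .    .    .    .    .    .    .    .    .    .    .    .    .    .    .    .    .    .
```

View pics/s0.png

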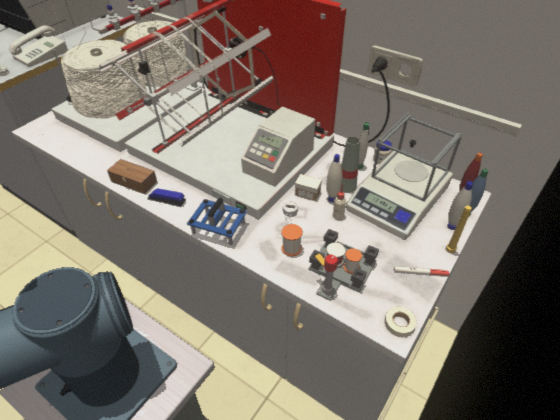

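```bash
cat >> h.py <<'E'
def Q(adeg):
    a=np.radians(adeg)/2; return [0.,float(np.cos(a)),float(np.sin(a)),0.]
def wr(name):
    m=env.camera_model('wrist'); p,d=env.grab_frame('wrist'); save(name,p); np.savez(name+'.npz',p=p,d=d,K=m['camera_matrix'],R=m['R'],t=m['t']); return p,d,m
def wcloud(n):
    z=np.load(n+'.npz'); d=z['d'];K=z['K'];ok=d>0;rc=np.argwhere(ok)
    u=(rc[:,1]-K[0,2]);v=(rc[:,0]-K[1,2]);r=np.hypot(u,v);th=np.clip(r/K[0,0],1e-6,1.5)
    s=np.tan(th)/np.maximum(r,1e-6);D=d[ok];c=np.stack([u*s*D,v*s*D,D],1)
    return rc,(c-z['t'])@z['R'],z['p'][rc[:,0],rc[:,1]].astype(int)
E
python3 - <<'E'
from h import *
env.movep([.31,.24,.27],Q(60)); o=env.observe();print(o['time'],o['joints'])
env.movep([.445,.08,.26],Q(13.8)); env.pause(.2);o=env.observe();print(o['time'],o['joints'],o['tcp_pos'],o['wrist_force'])
wr('w1'); m=env.camera_model('wrist');print(m)
E
```

```text
2.3 [ 3.73022317e-01 -7.01541997e-02  1.77819505e+00  4.18689400e-04
  1.43331175e+00  8.94951863e-01]
3.35 [-6.68119698e-02  5.10049570e-02  1.68217342e+00  2.54009475e-04
  1.40801925e+00  1.25981390e+00] [0.44438121 0.08140568 0.26028501] [-0.46715826  0.8042438  -0.06197517]
{'camera_matrix': array([[325.1922621 ,   0.        , 279.31635357],
       [  0.        , 325.1922621 , 209.73951116],
       [  0.        ,   0.        ,   1.        ]]), 'R': array([[ 2.41459018e-01, -9.70410991e-01, -2.27676844e-04],
       [-9.28233296e-01, -2.31032711e-01,  2.91559316e-01],
       [-2.82984966e-01, -7.01882890e-02, -9.56552724e-01]]), 't': array([-0.0294827 ,  0.38568942,  0.56369807])}
```

View pics/w1.png

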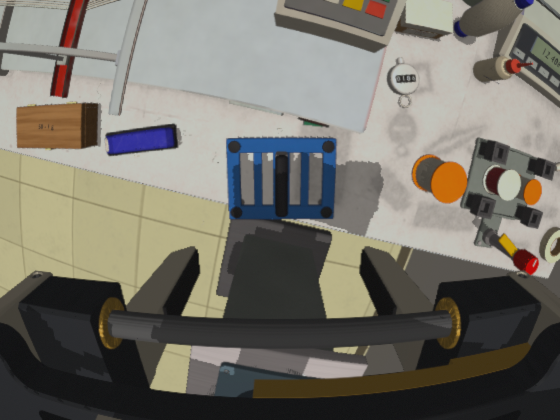

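Wrist view: the blue tier is centred at (180,281) with its bar at (183,281). The lower tier is at right (185,510), and the larger spool look-alike at (180,445).

Run:
```python
from fit import *
def run(nm,rc,w,col):
    near=np.linalg.norm(w[:,:2]-[.444,.077],axis=1)<.1
    blue=(col[:,2]>1.25*col[:,0])&(col[:,2]>70)&(col[:,2]-col[:,0]>40)
    dk=near&(w[:,2]>.042)&(w[:,2]<.056)&blue
    b=rect(w[dk][:,:2],0,0,0.23,None); print(nm,'deck',dk.sum(),np.degrees(b[1]),b[2],b[3],np.median(w[dk][:,2]))
    bar=near&(w[:,2]>.084)
    b=rect(w[bar][:,:2],0,0,0.23,None); print(nm,'bar',bar.sum(),np.degrees(b[1]),b[2],b[3],np.median(w[bar][:,2]))
run('w1',*wcloud('w1'))
for c in ['top','scene']:
    p=cv2.imread('pics/%s0.png'%c)[:,:,::-1].astype(int);d=np.load(c+'0.npy');rc,w=cloud(c,d)
    run(c,rc,w,p[rc[:,0],rc[:,1]])
```

```text
w1 deck 4454 14.678029288008934 [0.45034638 0.07984217] [0.09689561 0.12661195] 0.04808234217114645
w1 bar 64899 13.928029288008934 [0.45977808 0.08412914] [0.04268649 0.15921638] 0.368544313783958
top deck 714 13.928029288008934 [0.447422   0.08105442] [0.09693504 0.1270973 ] 0.04750029040770127
top bar 89 13.428029288008934 [0.44828773 0.08054801] [0.0635181  0.01352968] 0.08971499644207365
scene deck 630 13.678029288008936 [0.44763801 0.07784233] [0.09769959 0.12589529] 0.04806715941110684
scene bar 114 14.928029288008936 [0.4469702  0.07855929] [0.06742338 0.01359987] 0.08895831609330737
```

Run:
```python
from h import *
env.movep([.47,-.255,.30],Q(5)); env.pause(.2);o=env.observe();print(o['time'],o['joints'],o['tcp_pos'])
wr('w2')
```

```text
4.875 [-7.03703873e-01  1.88349366e-01  1.42833592e+00  1.36281018e-04
  1.52486067e+00  7.77846101e-01] [ 0.47030922 -0.25373678  0.30011807]
```

View pics/w2.png

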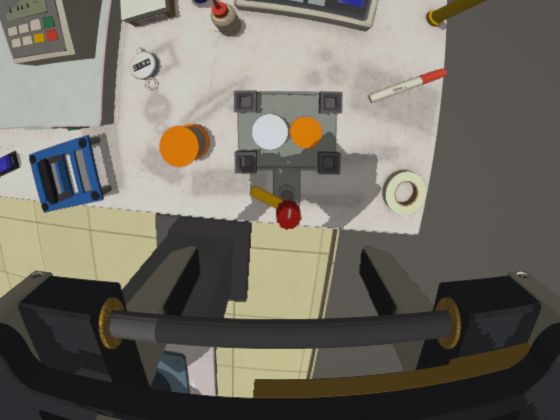

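Wrist view: the four cups are at about (100,246), (103,330), (161,246) and (162,328). The knob is at (214,288) with the latch pointing left at (196,266). The smaller white spool is at (132,306), inside the tier.

Run:
```python
from fit import *
from scipy.optimize import minimize
def run(nm,rc,w,col):
    near=(np.abs(w[:,0]-.52)<.085)&(np.abs(w[:,1]+.26)<.095)
    k=near&(w[:,2]>.046)&(w[:,2]<.056)&(col.max(1)<100)
    P=w[k][:,:2]
    c0=np.array([.525,-.26])
    def f(v):
        th=v[2];R=np.array([[np.cos(th),np.sin(th)],[-np.sin(th),np.cos(th)]]);q=np.abs((P-v[:2])@R.T)
        e=np.max(np.abs(q-[.040,.055]),1)  # square distance
        s=np.clip(e-.014,0,.01)+np.clip(.007-e,0,.01)   # annulus
        return np.mean(s)*1e4
    best=min((minimize(f,[c0[0]+a,c0[1]+b,t],method='Nelder-Mead',options=dict(initial_simplex=np.array([c0[0]+a,c0[1]+b,t])+np.vstack([np.zeros(3),np.diag([.006,.006,.05])]),xatol=1e-5,fatol=1e-5)) for a in(-.01,0,.01) for b in (-.008,0,.008) for t in (.03,.12)),key=lambda r:r.fun)
    v=best.x;th=v[2]; R=np.array([[np.cos(th),np.sin(th)],[-np.sin(th),np.cos(th)]]);q=(P-v[:2])@R.T
    print(nm,k.sum(),v[:2],np.degrees(th),best.fun,'z',np.median(w[k][:,2]))
    for sx in(1,-1):
        for sy in(1,-1):
            j=(q[:,0]*sx>0)&(q[:,1]*sy>0)&(np.max(np.abs(np.abs(q)-[.04,.055]),1)<.02); print('   ',sx,sy,j.sum(),np.round(np.percentile(q[j],2,axis=0)*1e3,1),np.round(np.percentile(q[j],98,axis=0)*1e3,1))
    print('  knob pred',v[:2]-.09*np.array([np.cos(th),np.sin(th)]))
    kn=(np.abs(w[:,0]-.44)<.03)&(np.abs(w[:,1]+.265)<.03)&(w[:,2]>.121)&(w[:,2]<.135)
    print('  knob',kn.sum(),(np.percentile(w[kn],2,axis=0)+np.percentile(w[kn],98,axis=0))/2,np.ptp(w[kn],axis=0))
    ye=near|True; ye=(np.linalg.norm(w[:,:2]-[.44,-.265],axis=1)<.06)&(w[:,2]>.08)&(w[:,2]<.1)&(col[:,0]>120)&(col[:,1]>90)&(col[:,2]<80)
    if ye.sum()>5:
        d=w[ye][:,:2].mean(0)-(v[:2]-.09*np.array([np.cos(th),np.sin(th)])); print('  latch dir rel +x deg',np.degrees(np.arctan2(d[1],d[0])-th),ye.sum(),d)
    # spools
run('w2',*wcloud('w2'))
for c in ['top','scene']:
    p=cv2.imread('pics/%s0.png'%c)[:,:,::-1].astype(int);d=np.load(c+'0.npy');rc,w=cloud(c,d)
    run(c,rc,w,p[rc[:,0],rc[:,1]])
```

```text
w2 1334 [ 0.5302509  -0.25949993] 4.572934782171852 1.832644524918339 z 0.049595942308899556
    1 1 321 [26.4 41.2] [52.1 66.7]
    1 -1 319 [ 26.5 -67.6] [ 52.5 -41.1]
    -1 1 300 [-52.8  41.2] [-26.4  66.2]
    -1 -1 371 [-54.2 -69.2] [-25.7 -40.9]
  knob pred [ 0.4405374  -0.26667545]
  knob 475 [ 0.44112663 -0.26737321  0.12488369] [0.02874758 0.02817556 0.00723669]
  latch dir rel +x deg 61.807889797656664 309 [0.01220948 0.02792092]
top 180 [ 0.52856689 -0.25797511] 4.8921761562479835 0.058208405813542426 z 0.049948240883328304
    1 1 48 [26.9 41. ] [51.1 67.8]
    1 -1 40 [ 26.5 -65.9] [ 50.8 -41. ]
    -1 1 46 [-52.7  41.1] [-28.5  68.3]
    -1 -1 46 [-53.5 -66.3] [-28.2 -41.2]
  knob pred [ 0.43889476 -0.26565039]
  knob 69 [ 0.43947051 -0.26618734  0.12639004] [0.02582919 0.02571634 0.01085474]
  latch dir rel +x deg 63.510771828731485 46 [0.01123698 0.02838563]
scene 267 [ 0.52769902 -0.26000469] 4.701014835669437 1.860573110676677 z 0.04942890529114945
    1 1 60 [26.7 41.1] [52.7 65.2]
    1 -1 69 [ 26.  -68.3] [ 52.8 -44.1]
    -1 1 42 [-53.4  42.5] [-27.3  65.9]
    -1 -1 92 [-54.1 -68.7] [-24.8 -42.9]
  knob pred [ 0.43800178 -0.26738075]
  knob 111 [ 0.4380588  -0.26768559  0.12543169] [0.02820566 0.02675202 0.0087849 ]
  latch dir rel +x deg 69.58059263089919 14 [0.009186   0.03264003]
```

Run:
```python
from h import *
q=Q(14.2)
env.movep([.448,.0798,.17],q); 
env.servo_line([.448,.0798,.065],q,speed=.1); o=env.observe();print(o['time'],o['tcp_pos'],o['wrist_force'])
env.clamp(40); o=env.observe();print(o['time'],o['tcp_pos'],o['wrist_force'],o['grip_width'])
env.servo_line([.448,.0798,.085],q,speed=.06); env.pause(.2);o=env.observe();print(o['time'],o['tcp_pos'],o['wrist_force'],o['torque'],o['grip_width'])
env.servo_line([.448,.0798,.225],q,speed=.15); env.pause(.2);o=env.observe();print(o['time'],o['tcp_pos'],o['wrist_force'],o['torque'],o['grip_width'])
p,d=env.grab_frame('scene');save('s3',p);np.save('s3.npy',d);p,d=env.grab_frame('top');np.save('t3.npy',d);save('t3',p);wr('w3')
a=cv2.imread('pics/s3.png')[90:290,120:400];b=cv2.imread('pics/w3.png')[:,:]
cv2.imwrite('pics/v3.png',cv2.resize(a,None,fx=2.8,fy=2.8))
```

```text
7.475 [0.44851756 0.07973903 0.06550197] [0.61903241 0.21799693 0.63644636]
8.6833 [0.44788454 0.07998643 0.06493408] [-0.04754382  1.23872746  0.10844405] 0.1443039091085095
9.3667 [0.44767213 0.07981499 0.08471641] [ 0.3302111  -0.14833552 -3.81715955] [-0.06227158  0.18545418 -0.04099958] 0.14584815490192574
10.65 [0.44752181 0.07981162 0.22413944] [ 0.27294221 -0.05690124 -3.83695186] [-0.0430641   0.10771572  0.05466365] 0.14963028421905505
```

View pics/v3.png

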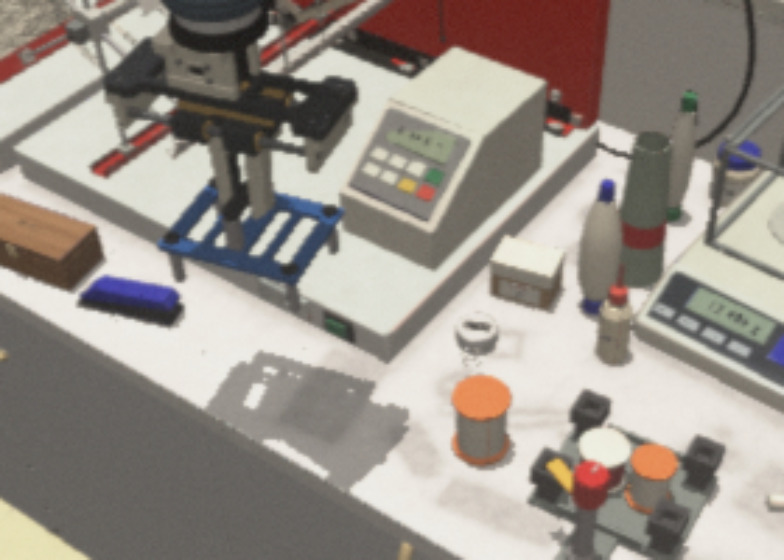

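View pics/w3.png

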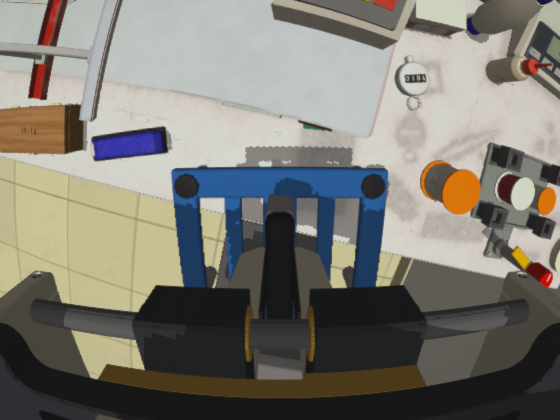

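Gripped: the blue tier hangs level at about (230,250) in the crop, and the wrist view shows the deck edge straight. Next I measure its pose in the hand.

Run:
```python
from fit import *
def run(nm,rc,w,col):
    blue=(col[:,2]>1.25*col[:,0])&(col[:,2]>70)&(col[:,2]-col[:,0]>40)
    k=(np.linalg.norm(w[:,:2]-[.448,.08],axis=1)<.11)&(w[:,2]>.185)&(w[:,2]<.235)&blue
    P=w[k]; 
    for _ in range(4):
        A=np.c_[P[:,:2]-[.448,.08],np.ones(len(P))];s=np.linalg.lstsq(A,P[:,2],rcond=None)[0];r=np.abs(A@s-P[:,2]);P=P[r<.004]
    b=rect(P[:,:2],0,0,.25,None);print(nm,len(P),'plane',s,'rect',np.degrees(b[1]),b[2],b[3])
for c,n in (('top','t3'),('scene','s3')):
    p=cv2.imread('pics/%s.png'%n)[:,:,::-1].astype(int);d=np.load(n+'.npy');rc,w=cloud(c,d);run(c,rc,w,p[rc[:,0],rc[:,1]])
run('w',*wcloud('w3'))
```

```text
top 169 plane [-0.00550081  0.0069875   0.20675949] rect 21.32394487827058 [0.44066419 0.08251396] [0.09512998 0.12512546]
scene 219 plane [0.00114763 0.00431974 0.20742917] rect 15.073944878270582 [0.44780244 0.07620186] [0.09803648 0.12394469]
w 11413 plane [0.00139552 0.00200149 0.20747895] rect 14.32394487827058 [0.46089068 0.08201301] [0.07587677 0.12609199]
```

```bash
python3 - <<'E'
from h import *
q=Q(4.7);x,y=.529,-.2593
env.servo_line([x,y,.225],q,speed=.16); 
env.servo_line([x,y,.130],q,speed=.08); env.pause(.2)
o=env.observe();print(o['time'],o['tcp_pos'],o['wrist_force'],o['torque'],o['joints'])
p,d=env.grab_frame('scene');save('s4',p);np.save('s4.npy',d);p,d=env.grab_frame('top');np.save('t4.npy',d);save('t4',p);wr('w4')
a=cv2.imread('pics/s4.png')[200:310,270:410];cv2.imwrite('pics/v4.png',cv2.resize(a,None,fx=5,fy=5,interpolation=cv2.INTER_CUBIC))
E
python3 - <<'E'
from fit import *
def run(nm,rc,w,col):
    blue=(col[:,2]>1.25*col[:,0])&(col[:,2]>70)&(col[:,2]-col[:,0]>40)
    k=(np.linalg.norm(w[:,:2]-[.529,-.26],axis=1)<.11)&(w[:,2]>.09)&(w[:,2]<.14)&blue
    P=w[k]; 
    for _ in range(4):
        A=np.c_[P[:,:2]-[.529,-.26],np.ones(len(P))];s=np.linalg.lstsq(A,P[:,2],rcond=None)[0];r=np.abs(A@s-P[:,2]);P=P[r<.004]
    b=rect(P[:,:2],0,0,.08,None);print(nm,len(P),'plane',s,'rect',np.degrees(b[1]),b[2],b[3])
for c,n in (('top','t4'),('scene','s4')):
    p=cv2.imread('pics/%s.png'%n)[:,:,::-1].astype(int);d=np.load(n+'.npy');rc,w=cloud(c,d);run(c,rc,w,p[rc[:,0],rc[:,1]])
run('w',*wcloud('w4'))
E
```

```text
14.6583 [ 0.52923281 -0.2594633   0.13046176] [-0.57413591 -0.28822507 -4.66121796] [0.01033634 0.15211883 0.03821358] [-6.44953250e-01  3.98118856e-01  1.56102132e+00  2.89102838e-05
  1.18154270e+00  8.43810883e-01]
top 190 plane [ 0.00716524 -0.00740194  0.11293856] rect 3.5836623610465863 [ 0.49277464 -0.25878778] [0.02562698 0.12255682]
scene 327 plane [ 0.00392986 -0.00553187  0.11418278] rect 4.083662361046586 [ 0.5277346  -0.26293806] [0.09543752 0.12076336]
w 11561 plane [0.00304102 0.00116149 0.11325617] rect 4.583662361046586 [ 0.54244628 -0.25924342] [0.07626407 0.12635132]
```

View pics/v4.png

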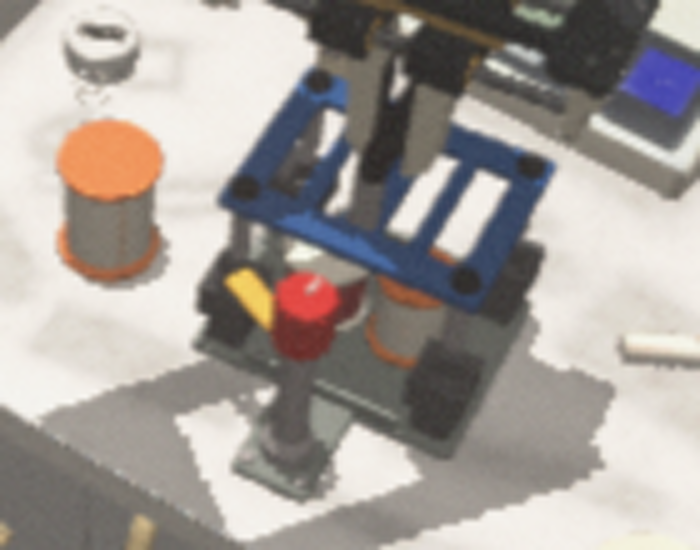

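View pics/w4.png

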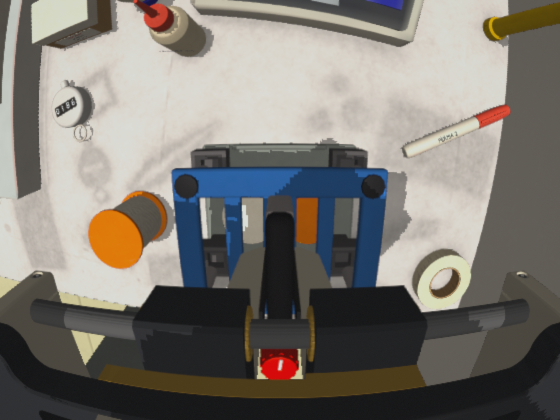

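In both views the tier sits squarely over the cups. In the wrist frame the tier centre is within 1 mm of the lower tier's, and the yaw is equal. Lowering with force guard.

Run:
```python
from h import *
q=Q(4.7);x,y=.529,-.2593
r=env.servo_line([x,y,.108],q,speed=.03,until_force=12); o=env.observe();print(r,o['time'],o['tcp_pos'],o['wrist_force'],o['torque'])
if not r:
    r=env.servo_line([x,y,.094],q,speed=.02,until_force=12); o=env.observe();print(r,o['time'],o['tcp_pos'],o['wrist_force'],o['torque'],o['grip_width'])
```

```text
False 15.6917 [ 0.52912398 -0.25939198  0.10812633] [ 0.3730114  -0.27795317 -3.42011734] [-0.04999045  0.17413555 -0.02180568]
True 16.1833 [ 0.52915307 -0.25936635  0.09994196] [-0.91619633  0.48290763  5.7835382 ] [0.07083962 0.28727966 0.02947349] 0.14671353571622422
```

Contact came at TCP z 0.0999, as predicted for fully home (0.0998). I check in the images before letting go.

```bash
cat > chk.py <<'E'
from fit import *
import sys
def run(nm,rc,w,col):
    blue=(col[:,2]>1.25*col[:,0])&(col[:,2]>70)&(col[:,2]-col[:,0]>40)
    k=(np.linalg.norm(w[:,:2]-[.529,-.26],axis=1)<.11)&(w[:,2]>.07)&(w[:,2]<.1)&blue
    P=w[k]
    for _ in range(4):
        A=np.c_[P[:,:2]-[.529,-.26],np.ones(len(P))];s=np.linalg.lstsq(A,P[:,2],rcond=None)[0];r=np.abs(A@s-P[:,2]);P=P[r<.004]
    b=rect(P[:,:2],0,0,.08,None);print(nm,len(P),'plane',np.round(s,4),'rect',np.degrees(b[1]),b[2],b[3])
n=sys.argv[1]
p,d=env.grab_frame('scene');save('s'+n,p);rc,w=cloud('scene',d);run('scene',rc,w,p[rc[:,0],rc[:,1]].astype(int))
p,d=env.grab_frame('top');save('t'+n,p);rc,w=cloud('top',d);run('top',rc,w,p[rc[:,0],rc[:,1]].astype(int))
wr('w'+n);run('wrist',*wcloud('w'+n))
a=cv2.imread('pics/s%s.png'%n)[200:310,270:410];cv2.imwrite('pics/v%s.png'%n,cv2.resize(a,None,fx=5,fy=5,interpolation=cv2.INTER_CUBIC))
E
python3 chk.py 5
```

```text
scene 312 plane [-0.0004  0.0002  0.0836] rect 4.333662361046586 [ 0.52756665 -0.26315947] [0.09518712 0.12056668]
top 179 plane [-0.0433  0.0056  0.0808] rect 4.333662361046586 [ 0.49406661 -0.25921113] [0.02813733 0.1221219 ]
wrist 11582 plane [0.0024 0.0005 0.0829] rect 4.583662361046586 [ 0.54246587 -0.25922813] [0.07623479 0.12639009]
```

View pics/v5.png

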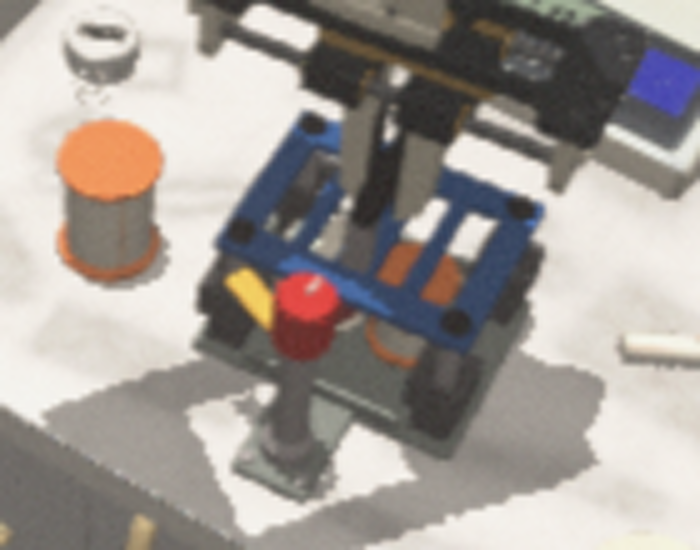

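The deck plane is level at 0.083 m and the feet are in the cups. A small firming press, then release and look.

```bash
python3 - <<'E'
from h import *
q=Q(4.7);x,y=.529,-.2593
r=env.servo_line([x,y,.096],q,speed=.02,until_force=10); o=env.observe();print(r,o['time'],o['tcp_pos'],o['wrist_force'])
env.servo_line([x,y,.0998],q,speed=.02)
env.gripper_open(); o=env.observe();print(o['time'],o['tcp_pos'],o['wrist_force'],o['grip_width'])
env.servo_line([x,y,.19],q,speed=.12)
env.movep([.4395,-.2667,.20],Q(47)); env.pause(.15); o=env.observe();print(o['time'],o['tcp_pos'],o['joints'],o['torque'])
E
python3 chk.py 6
python3 - <<'E'
from fit import *
rc,w,col=wcloud('w6')
k=(np.abs(w[:,0]-.44)<.03)&(np.abs(w[:,1]+.266)<.03)&(w[:,2]>.12)&(w[:,2]<.13)
print((np.percentile(w[k],2,axis=0)+np.percentile(w[k],98,axis=0))/2,k.sum())
E
```

```text
True 16.5417 [ 0.52922453 -0.25932742  0.09989847] [-2.13362455  0.90455505  6.95095457]
18.1 [ 0.52900683 -0.25930633  0.09979387] [ 0.06573486 -0.31717492 -0.25178117] 0.9965761839896796
19.9833 [ 0.43988208 -0.26662525  0.1996252 ] [-7.62090027e-01  2.09033768e-01  1.64795833e+00  9.84922653e-05
  1.28509642e+00 -1.11708379e-02] [-0.05301837  0.13794808 -0.0103743 ]
scene 811 plane [-0.0034 -0.0011  0.0835] rect 3.5836623610465863 [ 0.52840348 -0.26100008] [0.09644401 0.12569348]
top 342 plane [-0.0063 -0.0014  0.0828] rect 4.833662361046586 [ 0.52863838 -0.24943529] [0.09602493 0.11026546]
wrist 8789 plane [-0.0007  0.0009  0.083 ] rect 4.583662361046586 [ 0.53070681 -0.2594422 ] [0.09746937 0.12659738]
[ 0.44106982 -0.26664008  0.12455327] 952
```

View pics/w6.png

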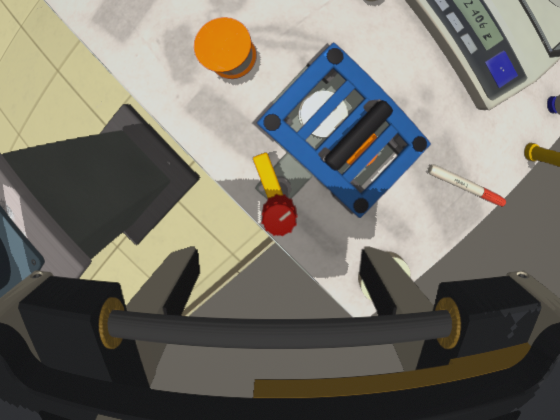

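The tier stays seated and level at 0.083 m, centre within 1 mm of the cups' centre. The latch still points away at (172,267) and the knob mark is at (215,285). Now the knob.

Run:
```python
from h import *
q=Q(47);P=[.4394,-.2667]
env.servo_line(P+[.097],q,speed=.1,until_force=8); o=env.observe();print(o['time'],o['tcp_pos'],o['wrist_force'])
env.clamp(25); env.pause(.1); o=env.observe();print(o['time'],o['tcp_pos'],o['wrist_force'],o['torque'],o['grip_width'])
j0=o['joints'].copy(); np.save('j0.npy',j0)
for d in (0,25,50,54,58,62):
    j=j0.copy(); j[5]+=np.radians(d); env.goto_joints(j); env.pause(.08)
    t=[]
    for _ in range(3): o=env.observe(); t.append(o['torque'][2]); env.pause(.02)
    print(d,round(o['time'],2),np.degrees(o['joints'][5]-j0[5]),'tz',np.round(np.mean(t),3),'tau6',o['tau'][5],'F',np.round(o['wrist_force'],1))
p,d=env.grab_frame('scene');save('s7',p)
a=cv2.imread('pics/s7.png')[200:310,270:410];cv2.imwrite('pics/v7.png',cv2.resize(a,None,fx=5,fy=5,interpolation=cv2.INTER_CUBIC))
```

```text
21.3167 [ 0.43981223 -0.26706206  0.0975994 ] [-0.3697304  -0.4389324  -0.32779716]
22.4667 [ 0.43928949 -0.26658943  0.09696554] [-0.80107446 -0.18716684  0.35862377] [0.01492128 0.2326042  0.05651318] 0.28068451611592643
0 22.83 0.0021578570935061755 tz 0.01 tau6 0.013106537517160177 F [-0.3  0.8  0.7]
25 23.47 24.871034042132163 tz -0.035 tau6 -0.020385001553222537 F [-0.8  2.   1.4]
50 24.1 49.849979686419076 tz 0.032 tau6 -0.0200281769502908 F [ 0.1 -0.2  2. ]
54 24.48 53.879906816999906 tz -0.014 tau6 -0.018813490751199424 F [-1.5  1.5  2.2]
58 24.87 57.8866728144383 tz -0.026 tau6 -0.018395160441286862 F [-1.   2.1  2.2]
62 25.25 61.888808753615066 tz -0.003 tau6 -0.018289979780092835 F [-1.1  1.4  3. ]
```

View pics/v7.png

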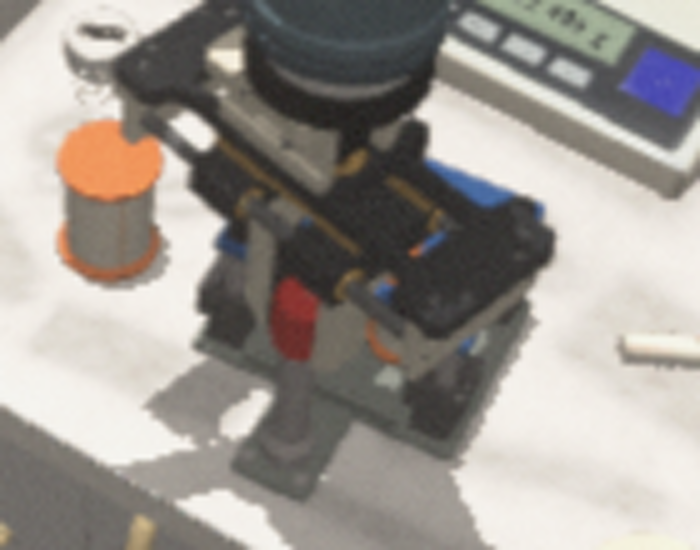

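The joint 6 torque reads the 0.02 N m latch friction cleanly, so the stop is not reached yet. I continue in small steps.

Run:
```python
from h import *
j0=np.load('j0.npy'); stop=None; d=62
while d<90:
    d+=2; j=j0.copy(); j[5]+=np.radians(d); env.goto_joints(j); env.pause(.05); o=env.observe()
    print(d,round(o['time'],2),round(np.degrees(o['joints'][5]-j0[5]),2),'tau6',round(o['tau'][5],4),'Fz',round(o['wrist_force'][2],1))
    if o['tau'][5]<-.08: break
```

```text
64 25.62 63.93 tau6 0.0535 Fz 3.8
66 25.92 65.93 tau6 0.0537 Fz 4.0
68 26.22 67.93 tau6 0.0536 Fz 3.6
70 26.52 69.93 tau6 0.0535 Fz 3.5
72 26.82 71.93 tau6 0.0535 Fz 2.8
74 27.12 73.93 tau6 0.0536 Fz 3.6
76 27.42 75.93 tau6 0.0364 Fz 3.9
78 27.72 77.93 tau6 0.0512 Fz 2.9
80 28.02 79.93 tau6 0.0513 Fz 3.2
82 28.32 81.93 tau6 0.0513 Fz 4.0
84 28.62 83.93 tau6 0.0512 Fz 3.4
86 28.92 85.93 tau6 0.0512 Fz 3.6
88 29.22 87.93 tau6 0.0511 Fz 4.1
90 29.52 89.93 tau6 0.0511 Fz 2.8
```

The torque changed at about 63°, where the latch stop was expected, but its sign is odd. So I stop here, let go, and measure the knob mark and latch in pictures.

```bash
python3 - <<'E'
from h import *
o=env.observe();print(o['tcp_pos'],o['grip_width'],o['torque'],o['wrist_force'])
env.gripper_open(); o=env.observe();print(o['time'],o['tau'][5],o['wrist_force'])
p0=o['tcp_pos']
env.servo_line([p0[0],p0[1],.20],speed=.12); env.movep([.4395,-.2667,.20],Q(47)); env.pause(.15); print(env.observe()['time'])
E
python3 chk.py 8
python3 - <<'E'
import cv2,numpy as np
f=lambda n:cv2.resize(cv2.imread('pics/%s.png'%n)[140:245,230:330],None,fx=4,fy=4,interpolation=cv2.INTER_CUBIC)
cv2.imwrite('pics/cmp.png',np.hstack([f('w6'),f('w8')]))
E
```

```text
[ 0.43929514 -0.26646718  0.09694793] 0.2823113515851181 [0.92848179 0.44577277 0.023402  ] [-0.56476028  5.15546874  2.76768582]
30.6667 -0.0001235757872564136 [ 0.23586298 -0.60015963  0.1858899 ]
33.225
scene 778 plane [-0.0021 -0.0021  0.0835] rect 5.083662361046586 [ 0.52884492 -0.26120261] [0.09723841 0.12617656]
top 345 plane [-0.0023  0.0069  0.0823] rect 5.333662361046586 [ 0.52922934 -0.24953902] [0.09553225 0.11092442]
wrist 8613 plane [-0.0007  0.0008  0.083 ] rect 5.333662361046586 [ 0.5307458  -0.25943982] [0.09751085 0.12664542]
```

View pics/w8.png

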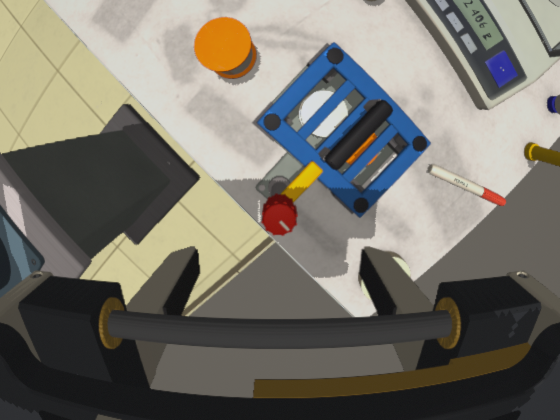

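View pics/cmp.png

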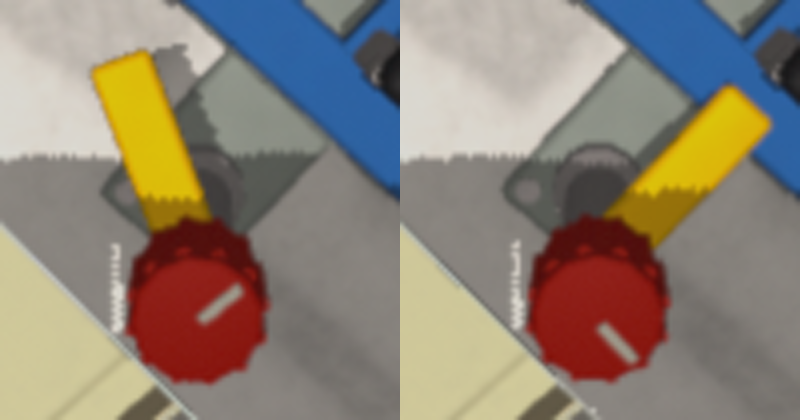

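The latch now points over the blue rim at wrist (180,305), and the knob mark turned about 85°. I measure both angles in world coordinates.

Run:
```python
from h import *
def ontoz(n,rc,z):
    Z=np.load(n+'.npz');K=Z['K'];u=rc[:,1]-K[0,2];v=rc[:,0]-K[1,2];r=np.hypot(u,v);th=r/K[0,0]
    c=np.stack([u/r*np.sin(th),v/r*np.sin(th),np.cos(th)],1);D=c@Z['R'];C=-Z['R'].T@Z['t'];return C+D*((z-C[2])/D[:,2])[:,None]
def ang(P):
    P=P[:,:2];m=P.mean(0);u,s,vt=np.linalg.svd(P-m);return np.degrees(np.arctan2(vt[0,1],vt[0,0])),m,2*s/np.sqrt(len(P))*1.73
A={}
for n in('w6','w8'):
    p=np.load(n+'.npz')['p'].astype(int); sub=np.zeros(p.shape[:2],bool);sub[200:238,260:300]=1
    k=sub&(p.min(2)>85)&(p[...,0]-p[...,2]<90)
    W=ontoz(n,np.argwhere(k).astype(float),.126); W=W[np.linalg.norm(W[:,:2]-[.4405,-.2667],axis=1)<.0115]
    m=ang(W)
    sub[:]=0;sub[145:215,240:335]=1
    y=sub&(p[...,0]>150)&(p[...,1]>110)&(p[...,2]<80)
    l=ang(ontoz(n,np.argwhere(y).astype(float),.090)); A[n]=(m[0],l[0]);print(n,len(W),'mark',m,'latch',l,y.sum())
print('frame yaw ~4.6; latch rel',[(A[n][1]-4.6)%180 for n in A])
print('dmark',(A['w6'][0]-A['w8'][0])%180,'dlatch',(A['w6'][1]-A['w8'][1])%180)
```

```text
w6 40 mark (np.float64(179.98732265396484), array([ 0.44621979, -0.2676313 ]), array([0.00994594, 0.00249112])) latch (np.float64(-112.26548390227393), array([ 0.45326858, -0.23789639]), array([0.03602543, 0.01302557])) 626
w8 33 mark (np.float64(-90.78492314554774), array([ 0.43999996, -0.27333863]), array([0.00948498, 0.00217165])) latch (np.float64(-179.71580494061115), array([ 0.47401559, -0.26356421]), array([0.03388914, 0.01226458])) 532
frame yaw ~4.6; latch rel [np.float64(63.13451609772608), np.float64(175.68419505938886)]
dmark 90.77224579951258 dlatch 67.45032103833722
```

Run:
```python
from h import *
for n in('w2','w6','w8'):
    Z=np.load(n+'.npz');rc,w,col=wcloud(n)
    # shade-tolerant yellow, on tongue top plane
    k=(np.linalg.norm(w[:,:2]-[.4405,-.2667],axis=1)<.06)&(w[:,2]>.083)&(w[:,2]<.096)&(col[:,1]>.55*col[:,0])&(col[:,2]<.45*col[:,0])&(col[:,0]>60)
    P=w[k][:,:2]; ctr=np.array([.4408,-.2667])
    r=P-ctr; R=np.hypot(*r.T)
    best=min(((np.ptp(np.percentile(r@np.array([-np.sin(t),np.cos(t)]),[2,98])),t) for t in np.radians(np.arange(-20,90,.25))))
    t=best[1]; v=r@np.array([-np.sin(t),np.cos(t)]); 
    tip=r[R>np.percentile(R,85)].mean(0)
    print(n,k.sum(),'min-width dir',np.degrees(t),best[0],'offset',(np.percentile(v,2)+np.percentile(v,98))/2,'Rmax',R.max(),'tip dir',np.degrees(np.arctan2(tip[1],tip[0])))
```

```text
w2 336 min-width dir 67.0 0.01276845492210759 offset -0.00035513860474565596 Rmax 0.04921536161689042 tip dir 66.36068724245631
w6 680 min-width dir 67.25 0.01297685829103766 offset -0.0003105363695778446 Rmax 0.04918146761136344 tip dir 66.99373318009978
w8 658 min-width dir 4.0 0.012734231425544223 offset 0.00028507917224310925 Rmax 0.04931189684399436 tip dir 4.697618578038744
```

Latch travel was about 63°, and it ends along the tier's +x within 0.5°, which is its stop. The knob turned about 90°, so the slip is about 27°, in range. The deck is unchanged, the spools show in the same spots between w6 and w8, and the arm is clear.

Run:
```python
from h import *
o=env.observe();print(o['time'],o['wrist_force'],o['grip_width']);env.hand_in()
```

```text
33.375 [ 0.03020361  0.08634177 -0.36368862] 1.0002497070987841
the job is handed in; nothing more can be done
```

View pics/v8.png

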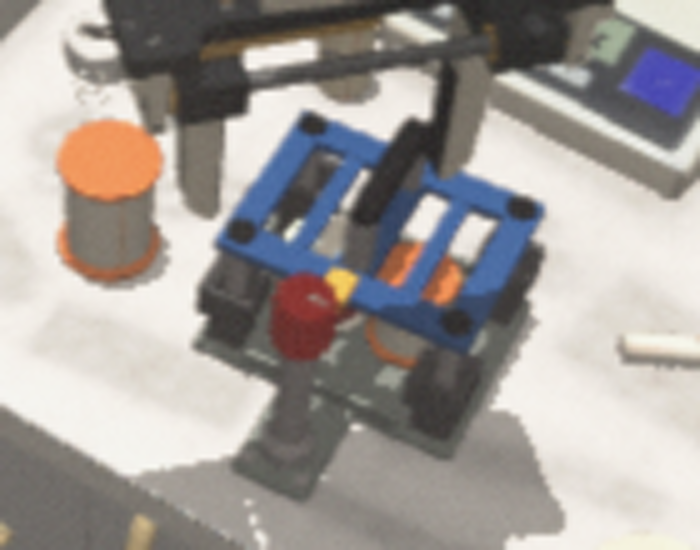

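I stacked the blue tier on the lower tier, turned the latch to its stop, slipped the clutch about 27°, let go, and handed the job in at 33.4 s.

- **Tier:** I lowered it onto contact under a force guard. After release its deck was level at 0.083 m, within 1 mm of the cups' centre, which is fully home.
- **Latch and knob:** The latch travelled about 63° and ended within 0.5° of the tier's +x direction, over the blue rim. The gripper turned 90°, and the mark on the knob moved about 91°. That puts the slip at roughly 27 to 28°, inside the 15 to 30° range but near its top.
- **Everything else:** Both spools still show in the lower tier through the deck, and the larger orange spool was not touched. The tape roll and stapler were never approached, though I did not measure them again at the end.

**Disagreement:** Joint 6's torque reading changed at about 63°, where the stop was expected, but to +0.05 N m instead of the −0.12 N m I expected. I therefore relied on the pictures for the stop and the slip. The top camera's deck-centre fit was also about 1 cm off in y after release. It saw only 110 of the deck's 130 mm, so I set it aside in favour of the wrist and scene views.

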